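# Hold up a macaron with the serving tongs

## Robot

A 6-joint arm with a two-finger parallel gripper is mounted at the origin on the work surface; the furniture and walls round the work are solid. World frame = base frame: x ahead of the robot, y to its left, z up, the work surface at z = 0. Lengths are in mm, angles in rad, forces in N, time in s.
With the tool pointing down it reaches from about 225 to 725 mm from the base axis. Payload 3.1 kg.
Tool frame: the origin (TCP) lies on the centre line of the jaws, within the pads' length; the fingertips stand 8 mm ahead of it and the grasp point (between the pads) lies 11 mm behind it (tip_reach is the distance from the TCP to the fingertips, in mm); z points along the fingers, y is the line along which they close (so a half turn about z gives the same grasp; the last joint's range is limited). The gripper opens to 85 mm and grips with 20 to 120 N. Pads are 22 mm wide; open, the fingers measure 114 mm over their backs; the gripper's body (76 mm by 85 mm) begins 54 mm behind the grasp point. The pads swing forward as they close: fully open they stand 13 mm farther back than shut.
Start: joints at [1.027, 0.048, 0.099, 1.622, 0, 1.443], TCP at [212.065, 480.256, 213.812] pointing down, gripper open.
Joint ranges: [-2.91, 2.91], [-0.99, 1.94], [-1.21, 1.42], [-2.12, 2.29], [-1.49, 1.47], [-3.14, 3.14]. Speed limits (rad/s): [2.79, 2.79, 3.14, 3.14, 3.14, 3.14].

## Interface

Orientations are given as a unit quaternion [w, x, y, z].
In Python, from plant import get_obs, get_image, get_calibration, finish_job, tip_reach gives the robot as it stands. The module is installed in compiled form; this text tells all that it offers.
- The arm moves only by the shell command python3 -m crank 'ROWS' [FORCE]. ROWS is JSON, a list of rows, each a list of 3 entries, a list of its own where there are three numbers: the finger opening in m, from 0 to 0.0854, then the shift along the world's x, y, z in m, then the turn about the world's z in rad. In form: [[gripper, [tx, ty, tz], twist], ...]. A call has 1 to 10 rows; each row is the pose to reach, as a shift and turn from the pose commanded when the call began; what a row does not reach only later rows make up. A row lasts 1/10 s, in which the tool goes at most 50 mm and 8.59 degrees, less where a joint would pass 70% of its speed; a pose out of reach is approached as far as the arm can. A call with a gripper value outside its range is refused whole. The fingers move at their own pace and stop on an object; FORCE is the grip in N (left out, the last holds). Time passes only in rows, so rows that repeat a pose let the fingers close. It gives the time, the measured TCP pose, the force, the opening and the grip force at its end, in the units of the state.
- get_obs(): the state, without advancing time (a new reading comes with each control period).
- get_image(name): name is "scene" or "top" or "wrist"; returns the picture (400x640x3 uint8, blue, green, red); there is no depth.
- get_calibration(name): a dict with "mtx" (3x3 intrinsics, pixels), "camera_from_world" (4x4, takes a point from world to camera coordinates). Camera axes: x right, y down, z forward; pixel columns grow to the right and rows downward; lengths in mm; the calibration is good to about 2 mm. A picture is of the moment at which its call begins: read the wrist's pose just before it. get_calibration takes no time and is no camera call; for the wrist camera it gives the pose at the moment of the call.
- finish_job(): hands the job in; it is judged then, once.
The state is a dict: "clock": time; "qpos": joint angles; "qd": joint speeds; "joint_torque": joint torques, N m; "eef_pos": TCP position; "eef_rot": TCP orientation; "force": force on the tool from outside, world axes, zero at the start; "moment": the same for the moment, N m; "finger_gap": finger opening in mm; "gripper_force": force on a finger pad.
Only numpy, scipy, OpenCV 4.12 (cv2) and the standard library are available. Lean on these libraries where they do the work, as an engineer would, in place of code of your own. Each camera call takes 0.05 s, during which the arm holds its last target. There are 200 camera calls.

## Task

Take the spring tongs from their rest by their two thumb plates, squeeze them so that their jaws close on the macaron standing on one of the two white plinths, and lift it straight off, level, to at least 10 cm above the counter. Never touch the macaron with the gripper itself, and leave the biscuit, the ribbon spool and everything else on the counter where they are. Finish while still holding the macaron up in the tongs: do not put it down or let go.

Things in the scene. Friction and masses are not known exactly. Their poses are not given: they have to be found in the camera images.
- tongs: Steel spring tongs, 225 mm long, 16 mm high, 62 g, lying flat on the tong rest (underside 18 mm above the counter), jaws pointing mostly away from the robot. Origin: on the centre line at the underside, midway between the thumb plates, near the centre of mass; x along the tongs towards the jaws, y to the left arm, z up. The hinge end is a 24 mm round boss at x = -97 mm.
- tongs_grip (a point): Point midway between the two thumb plates, 8 mm above the underside: the place to grip. The plates are upright, 38 mm long, 16 mm high, on the outer faces of the arms, 54 mm apart outside; squeeze along y. Held lightly, at about 49 mm, the spring (3 N) lets the tongs be carried with open jaws; at about 41 mm (5 N) the jaws close on the macaron. 1 mm here closes the jaw gap by 2.1 mm.
- tongs_jaws (a point): Point between the two jaws, 102 mm ahead of the tongs' origin along x, 8 mm above the underside. The jaws are black rubber-faced upright plates 32 mm long, 16 mm high, 4 mm thick, reaching 118 mm ahead of the origin. Clear gap 72 mm open (80 mm over the outsides), about 61 mm when lightly held, 47 mm on the macaron.
- tongs_left: Left arm of the tongs (+y), with its thumb plate and jaw, sprung open. Its origin is its hinge, at x = -95 mm, y = +8 mm of the tongs, at the underside; it turns about z by up to 0.15 rad as it closes.
- tongs_right: Right arm of the tongs (-y), the mirror image, sprung open. Its origin is its hinge, at x = -95 mm, y = -8 mm of the tongs, at the underside.
- tong_rest: White china rest, fixed: two cross ridges 18 mm high (10 mm thick in x, at x = +62 and -70 mm, 94 and 58 mm wide in y, with ends turned up 5 mm) joined by a spine 16 mm wide and 8 mm high, so the space beside and below the thumb plates is free for fingers. Origin at the centre of its underside, x along the tongs. The tongs lift straight up out of it.
- macaron: The only single macaron: round, 47 mm across, 28 mm high, about 18 g. It stands within about 12 mm of the middle of a plinth. Origin at the centre of its underside, z up; yaw has no meaning.
- plinth_a: White china plinth, a disc 90 mm across and 12 mm high, fixed to the counter, carrying the macaron. Origin at the centre of its underside.
- plinth_b: White china plinth of the same size, fixed to the counter, carrying the flat biscuit. The two plinths may stand either way round. Origin at the centre of its underside.
- biscuit: Flat round biscuit, 88 mm across, 17 mm thick, lying on the other plinth; to be left alone. Origin at the centre of its underside.
- canister_back: Clear jar with a grey lid, 72 mm across, 128 mm high, standing at the back left of the counter; does not move. Origin at the centre of its underside.
- spool: Ribbon spool, 43 mm across, 19 mm high, near the left side; leave alone. Origin at the centre of its underside.
Mind the look-alikes: they are no part of the job. Leave any orange look-alike of the plinth_a alone.

How it is judged:
By the outcome, as a careful person would: the job done as asked, in the order asked, and still so for the second after the job is handed in, while the arm keeps its last pose, push and grip.
It also fails if it takes over 43 s, if anything falls off the work surface, if the arm or the gripper's body presses on something with over 40 N, if the wrist force passes 120 N, or if a joint passes its speed limit or range.

## Working session

There is one attempt and no reset: what is moved stays moved. The work goes in short steps, Python scripts to look and compute and a shell command to move; the robot and the scene stay as the last step left them, time stands still between calls to the robot, and variables do not carry over. Pictures are saved under pics/ and viewed, at most 10 in all, crops included, and the job is handed in when it is done.

```bash
mkdir -p pics; python3 - <<'E'
from plant import *
import cv2,numpy as np
o=get_obs();print({k:np.round(o[k],3).tolist() for k in o}, tip_reach)
for n in("top","scene"):
    cv2.imwrite(f"pics/{n}0.png",get_image(n)); c=get_calibration(n);print(n,np.round(c["mtx"],1).tolist(),np.round(c["camera_from_world"],3).tolist())
E
```

```text
{'clock': 0.0, 'qpos': [1.027, 0.049, 0.098, 1.622, -0.0, 1.443], 'qd': [0.001, 0.001, 0.002, -0.001, 0.001, -0.0], 'joint_torque': [0.004, -33.878, 32.001, 0.02, 0.0, 0.0], 'eef_pos': [211.724, 479.689, 212.595], 'eef_rot': [-0.0, 0.206, 0.978, -0.001], 'force': [-0.775, 0.26, -0.739], 'moment': [-0.019, 0.056, 0.015], 'gripper_force': 0.0, 'finger_gap': 85.313} 8.0
top [[401.2, 0.0, 317.9], [0.0, 401.2, 196.2], [0.0, 0.0, 1.0]] [[0.012, -1.0, 0.005, -33.05], [-0.988, -0.013, -0.155, 485.626], [0.155, -0.003, -0.988, 861.911], [0.0, 0.0, 0.0, 1.0]]
scene [[480.3, 0.0, 312.1], [0.0, 480.3, 203.7], [0.0, 0.0, 1.0]] [[0.727, -0.687, 0.001, -372.302], [-0.328, -0.349, -0.878, 202.143], [0.603, 0.638, -0.479, 707.239], [0.0, 0.0, 0.0, 1.0]]
```

View pics/top0.png

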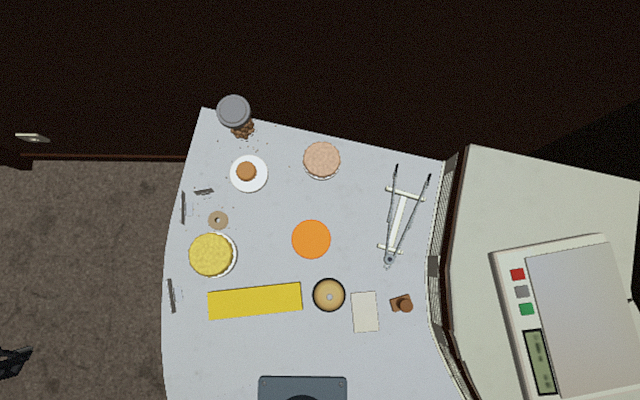

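View pics/scene0.png

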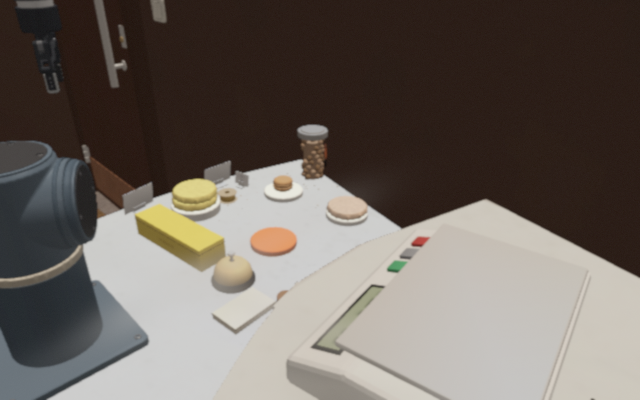

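The top view shows the tongs at right (hinge about 389,260; jaws 396,166 and 430,176). The macaron is on the plinth at (247,172), with the canister behind it at about (236,120) and the spool at (218,219). The flat biscuit is at (322,158).

```bash
cat >h.py <<'E'
from plant import *
import cv2,numpy as np
def ray(cal,px,z):
    K=cal["mtx"];T=np.array(cal["camera_from_world"]);R=T[:3,:3];C=-R.T@T[:3,3]
    d=R.T@np.linalg.inv(K)@np.array([px[0],px[1],1.]);return C+d*(z-C[2])/d[2]
def proj(cal,p):
    T=np.array(cal["camera_from_world"]);q=cal["mtx"]@(T[:3,:3]@np.array(p,float)+T[:3,3]);return q[:2]/q[2]
E
python3 - <<'E'
from h import *
c=get_calibration("top")
for n,p,z in[("hinge",(389,260),34),("jL",(396.5,166),34),("jR",(430,176),34),("mac",(246.5,171.5),40),("plA",(248.5,174),12),("can",(234,111),128),("spool",(218,219.5),19),("bisc",(322,158),29),("sign1",(204,191),0),("wallnear",(437,250),0),("wallfar",(444,160),0),("wallbot",(430,310),0),("brown",(402,304),20),("orange",(311,239),5)]:
    print(n,np.round(ray(c,p,z)[:2],1))
h=get_calibration("wrist");T=h["camera_from_world"];print(np.round(h["mtx"],1).tolist(),"cam",-T[:3,:3].T@T[:3,3],"fwd",T[2,:3],"right",T[0,:3])
im=get_image("top");cv2.imwrite("pics/crop.png",np.hstack([cv2.resize(im[140:280,360:460],None,fx=4,fy=4,interpolation=cv2.INTER_CUBIC),cv2.resize(im[90:230,190:290],None,fx=4,fy=4,interpolation=cv2.INTER_CUBIC)]))
E
```

```text
hinge [ 346.6 -184.9]
jL [ 558.6 -205.2]
jR [ 536.4 -281. ]
mac [539.9 135.1]
plA [540.1 135.2]
can [649.  150.4]
spool [432.4 198.9]
bisc [576.3 -35.1]
sign1 [500.6 239.7]
wallnear [ 370.6 -301.5]
wallfar [ 582.8 -325.3]
wallbot [ 237.  -281.3]
brown [ 251.4 -214.6]
orange [391.8 -12.3]
[[315.5, 0.0, 326.1], [0.0, 315.5, 198.1], [0.0, 0.0, 1.0]] cam [148.69638007 508.47519714 373.22041962] fwd [ 0.24946076 -0.11198823 -0.96188771] right [ 0.40239786  0.91546219 -0.00222325]
```

View pics/crop.png

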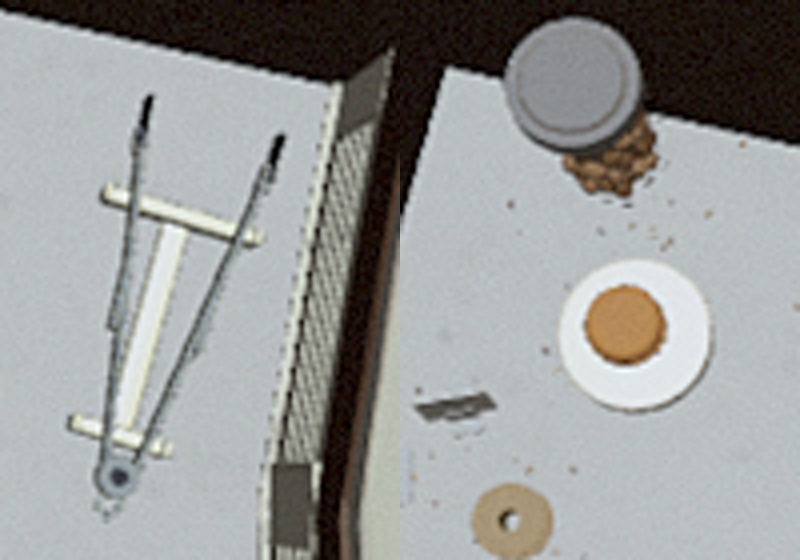

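```bash
python3 -m crank '[[0.085,[0.225,-0.691,-0.03],0.13],[0.085,[0.225,-0.691,-0.03],0.13],[0.085,[0.225,-0.691,-0.03],0.13],[0.085,[0.225,-0.691,-0.03],0.13],[0.085,[0.225,-0.691,-0.03],0.13],[0.085,[0.225,-0.691,-0.03],0.13],[0.085,[0.225,-0.691,-0.03],0.13],[0.085,[0.225,-0.691,-0.03],0.13],[0.085,[0.225,-0.691,-0.03],0.13],[0.085,[0.225,-0.691,-0.03],0.13]]'
```

```text
clock: 1.15
eef_pos: [366.8, 3.2, 193.1]
eef_rot: [0.0, 0.143, 0.99, 0.0]
force: [0.5, 0.6, 0.0]
finger_gap: 85.3
gripper_force: 0.0
```

```bash
python3 -m crank '[[0.085,[0.070,-0.214,-0.01],0],[0.085,[0.070,-0.214,-0.01],0],[0.085,[0.070,-0.214,-0.01],0],[0.085,[0.070,-0.214,-0.01],0],[0.085,[0.070,-0.214,-0.01],0],[0.085,[0.070,-0.214,-0.01],0],[0.085,[0.070,-0.214,-0.01],0]]'
python3 - <<'E'
from h import *
o=get_obs();print(o["eef_pos"],o["eef_rot"]);c=get_calibration("wrist")
im=get_image("wrist");cv2.imwrite("pics/w1.png",im);np.save("w1.npy",{k:np.array(c[k]) for k in("mtx","camera_from_world")},allow_pickle=True)
E
```

```text
clock: 1.85
eef_pos: [436.2, -208.7, 182.5]
eef_rot: [-0.001, 0.143, 0.99, 0.001]
force: [0.0, -0.1, 0.2]
finger_gap: 85.2
gripper_force: 0.0
[ 436.19308963 -208.74561492  182.49404675] [-9.02700854e-04  1.43027890e-01  9.89718026e-01  6.61267193e-04]
```

View pics/w1.png

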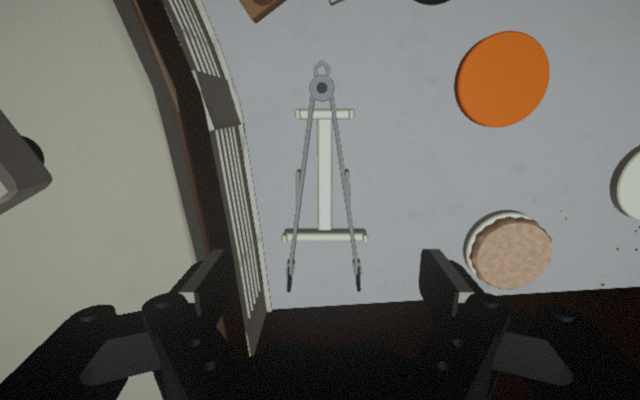

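The wrist view shows the tongs with the hinge boss at (321,87), jaw ends at (359,288) and (290,288), and thumb plates at about (347,187) and (298,187).

```bash
python3 - <<'E'
from h import *
c=np.load("w1.npy",allow_pickle=True).item()
h=ray(c,(321,87.5),34);l=ray(c,(359.5,290),30);r=ray(c,(290,290),30);m=(l+r)/2
u=(m-h)[:2];L=np.linalg.norm(u);u/=L;v=np.array([-u[1],u[0]])
print("hinge",h,"mid",m,"L",L,"width",np.linalg.norm(l-r),"xdir deg",np.degrees(np.arctan2(u[1],u[0])))
for n,p in(("origin from hinge",h[:2]+97*u),("from jaws",m[:2]-118*u)):print(n,p)
g=h[:2]+97*u
for p in((347,170),(298,170),(349,206),(295,206)):
    q=ray(c,p,34)[:2]-g;print("plate",p,q@u,q@v)
for p in((324.5,112),(325,233)):
    q=ray(c,p,20)[:2]-g;print("ridge",q@u,q@v)
o=get_obs();w,x,y,z=o["eef_rot"];print("toolY deg",np.degrees(np.arctan2(1-2*(x*x+z*z),2*(x*y-w*z))))
E
```

```text
hinge [ 350.51970269 -187.75994182   34.        ] mid [ 557.63936454 -245.16166679   30.        ] L 214.92676044043856 width 78.09784413482443 xdir deg -15.490330551705963
origin from hinge [ 443.99623003 -213.66628922]
from jaws [ 443.92565086 -213.64672871]
plate (347, 170) -19.155810425344875 24.319308212750855
plate (298, 170) -19.89624515657478 -24.336320562100425
plate (349, 206) 18.2997412922632 26.483636217267126
plate (295, 206) 17.449950431994644 -28.876933456627505
ridge -74.93534514837314 2.8307757131539617
ridge 53.292197731682606 1.2834127510884699
toolY deg 73.6252832607622
```

```bash
python3 -m crank '[[0.085,[0.008,-0.005,-0.04],0.015],[0.085,[0.008,-0.005,-0.08],0.015],[0.085,[0.008,-0.005,-0.115],0.015],[0.085,[0.008,-0.005,-0.115],0.015],[0.085,[0.008,-0.005,-0.115],0.015]]' 20; python3 - <<'E'
from h import *
o=get_obs();w,x,y,z=o["eef_rot"];print(o["eef_pos"],"toolY deg",np.degrees(np.arctan2(1-2*(x*x+z*z),2*(x*y-w*z))))
E
```

```text
clock: 2.4
eef_pos: [444.3, -212.4, 68.5]
eef_rot: [-0.001, 0.134, 0.991, 0.0]
force: [0.3, -0.2, 0.7]
finger_gap: 85.2
gripper_force: 0.0
[ 444.27390052 -212.39707898   68.47429017] toolY deg 74.57823509479631
```

```bash
python3 -m crank '[[0.085,[0,-0.001,-0.03],0],[0.085,[0,-0.001,-0.055],0],[0.085,[0,-0.001,-0.055],0],[0.06,[0,-0.001,-0.055],0],[0.055,[0,-0.001,-0.055],0],[0.052,[0,-0.001,-0.055],0],[0.05,[0,-0.001,-0.055],0],[0.049,[0,-0.001,-0.055],0],[0.049,[0,-0.001,-0.055],0],[0.049,[0,-0.001,-0.055],0]]' 20; python3 - <<'E'
from h import *
cv2.imwrite("pics/w2.png",get_image("wrist"))
E
```

```text
clock: 3.4
eef_pos: [445.0, -215.0, 13.7]
eef_rot: [0.0, 0.135, 0.991, -0.0]
force: [-0.2, -1.6, 2.6]
finger_gap: 49.1
gripper_force: 1.2
```

View pics/w2.png

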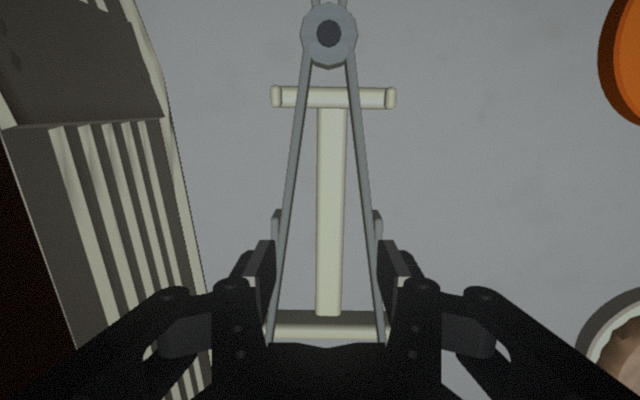

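```bash
python3 -m crank '[[0.048,[0,0,0],0],[0.048,[0,0,0],0],[0.048,[0,0,0.005],0],[0.048,[0,0,0.015],0],[0.048,[0,0,0.03],0],[0.048,[0,0,0.05],0],[0.048,[0,0,0.07],0],[0.048,[0,0,0.085],0],[0.048,[0,0,0.09],0],[0.048,[0,0,0.09],0]]' 20; python3 - <<'E'
from h import *
c=get_calibration("wrist");np.save("w3.npy",{k:np.array(c[k]) for k in("mtx","camera_from_world")},allow_pickle=True)
a=get_image("wrist");b=get_image("top")[140:280,320:480];cv2.imwrite("pics/w3.png",a);cv2.imwrite("pics/w3c.png",np.hstack([cv2.resize(b,None,fx=2.5,fy=2.5),cv2.resize(a,(400,250)).repeat(1,0)[:,:]] if 0 else [a[:, :],cv2.copyMakeBorder(b,0,260,0,0,0)]))
E
```

```text
clock: 4.45
eef_pos: [445.3, -215.2, 104.2]
eef_rot: [0.001, 0.135, 0.991, -0.0]
force: [-0.3, -0.1, 0.3]
finger_gap: 48.0
gripper_force: 0.0
```

View pics/w3c.png

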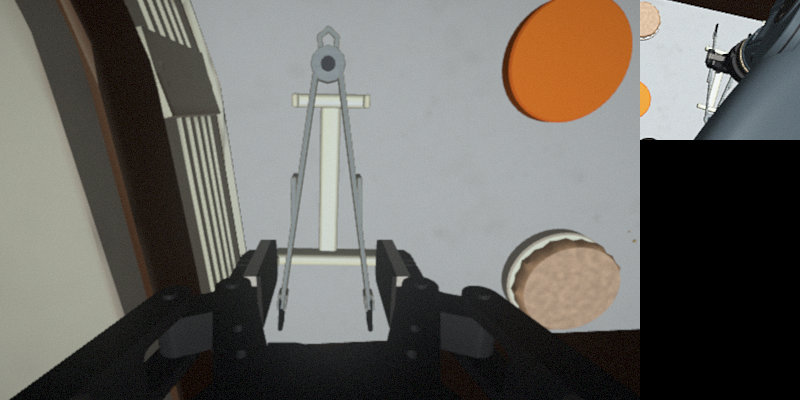

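The tongs stayed on the rest: the gripper rose empty, with the plates still at (295,190) and (360,190). I'll check the geometry of the squeeze picture (w2).

```bash
python3 - <<'E'
from h import *
c=np.load("w3.npy",allow_pickle=True).item()
h=ray(c,(327,64),34);l=ray(c,(370.5,329),30);r=ray(c,(281,329),30);m=(l+r)/2
u=(m-h)[:2];L=np.linalg.norm(u);u/=L;v=np.array([-u[1],u[0]])
print("hinge",h,"mid",m,"L",L,"w",np.linalg.norm(l-r),"deg",np.degrees(np.arctan2(u[1],u[0])),"org",h[:2]+97*u, m[:2]-118*u)
T=c["camera_from_world"].copy();C=-T[:3,:3].T@T[:3,3];C2=C+[-.3,.2,-90.5];T2=T.copy();T2[:3,3]=-T[:3,:3]@C2
c2={"mtx":c["mtx"],"camera_from_world":T2};o=h[:2]+97*u
P=lambda x,y,z:np.round(proj(c2,[*(o+x*u+y*v),z]))
print("cam2",C2)
for x in(-19,0,19):
    for z in(34,18):print("plate L",x,z,P(x,27,z),"R",P(x,-27,z),"at24.5",P(x,24.5,z))
print("hinge",P(-97,0,34))
t=np.array([445.,-215.])
Q=lambda x,y,z:np.round(proj(c2,[*(t+x*u+y*v),z]))
for z in(6,14,25,36,47):print("pad face edges z",z,Q(-11,24.5,z),Q(11,24.5,z))
cv2.imwrite("pics/w2c.png",cv2.resize(cv2.imread("pics/w2.png")[180:360,220:440],None,fx=3.3,fy=3.3,interpolation=cv2.INTER_CUBIC))
E
```

```text
hinge [ 351.11732254 -188.01227012   34.        ] mid [ 558.2961731  -246.10926635   30.        ] L 215.17048378747944 w 78.54710165339937 deg -15.664533894351415 org [ 444.51465172 -214.20270542] [ 444.67880358 -214.24873681]
cam2 [ 378.13082985 -195.87841582  174.03956718]
plate L -19 34 [384. 218.] R [269. 218.] at24.5 [378. 218.]
plate L -19 18 [378. 208.] R [274. 207.] at24.5 [374. 208.]
plate L 0 34 [382. 255.] R [271. 255.] at24.5 [377. 255.]
plate L 0 18 [377. 242.] R [276. 241.] at24.5 [372. 242.]
plate L 19 34 [380. 289.] R [272. 289.] at24.5 [375. 289.]
plate L 19 18 [375. 273.] R [277. 273.] at24.5 [370. 273.]
hinge [327.  35.]
pad face edges z 6 [369. 216.] [367. 252.]
pad face edges z 14 [371. 221.] [369. 258.]
pad face edges z 25 [374. 228.] [372. 268.]
pad face edges z 36 [377. 237.] [375. 279.]
pad face edges z 47 [381. 247.] [378. 291.]
```

View pics/w2c.png

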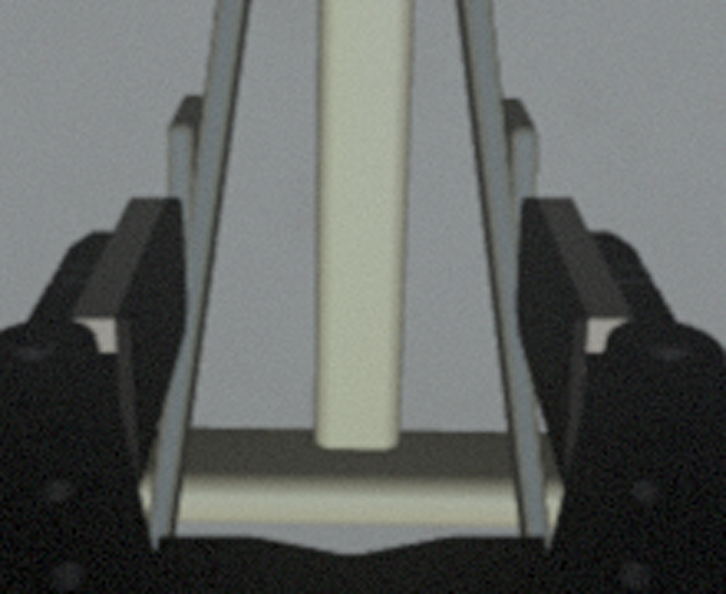

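```bash
python3 - <<'E'
from h import *
c=get_calibration("scene")
for z in(205.8,213.8,226,240,250,268):print(z,np.round(proj(c,[212,480,z]),1), [np.round(proj(c,[212+s*.403*46,480+s*.913*46,z])).tolist() for s in(1,-1)])
im=cv2.imread("pics/scene0.png")[0:120,0:110]
a=cv2.resize(im,None,fx=5,fy=5,interpolation=cv2.INTER_CUBIC)
a=cv2.convertScaleAbs(a,alpha=2.2)
cv2.imwrite("pics/s0c.png",a)
E
```

```text
205.8 [ 59.9 104.4] [[62.0, 99.0], [58.0, 111.0]]
213.8 [ 59.  100.8] [[61.0, 95.0], [57.0, 107.0]]
226 [57.5 95.2] [[60.0, 90.0], [55.0, 101.0]]
240 [55.9 88.8] [[58.0, 84.0], [54.0, 94.0]]
250 [54.7 84.1] [[57.0, 79.0], [52.0, 90.0]]
268 [52.5 75.6] [[55.0, 71.0], [50.0, 81.0]]
```

View pics/s0c.png

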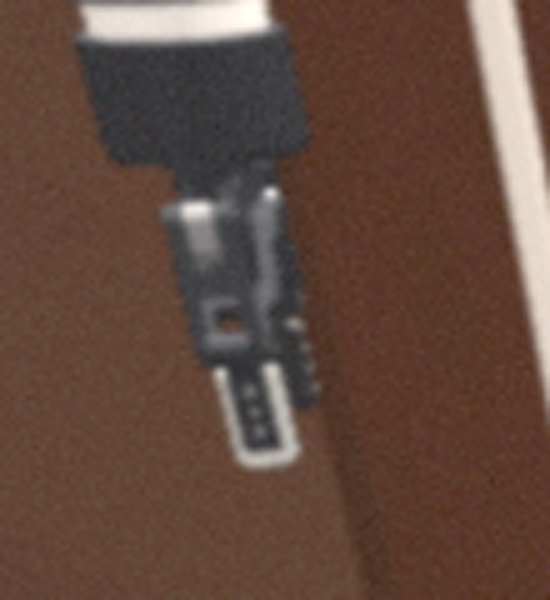

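Two cameras agree that the fingertips sit about 25–30 mm behind the reported TCP, farther back than the text says. At 48 mm opening the tips were at z≈38, just above the plates. I'll open and descend about 25 mm deeper, in guarded steps.

```bash
python3 -m crank '[[0.085,[-0.0005,0.001,0],0],[0.085,[-0.0005,0.001,0],0],[0.085,[-0.0005,0.001,-0.04],0],[0.085,[-0.0005,0.001,-0.08],0],[0.085,[-0.0005,0.001,-0.1],0],[0.085,[-0.0005,0.001,-0.106],0],[0.085,[-0.0005,0.001,-0.111],0],[0.085,[-0.0005,0.001,-0.111],0]]' 20; python3 -m crank '[[0.06,[0,0,0],0],[0.055,[0,0,0],0],[0.055,[0,0,0],0],[0.055,[0,0,0],0]]' 20
```

```text
clock: 5.35
eef_pos: [444.7, -214.0, -7.4]
eef_rot: [0.0, 0.135, 0.991, -0.0]
force: [0.2, -0.4, 0.5]
finger_gap: 85.1
gripper_force: 0.0
clock: 5.75
eef_pos: [445.4, -214.6, -6.3]
eef_rot: [0.001, 0.135, 0.991, -0.001]
force: [-0.8, 0.1, 3.4]
finger_gap: 54.9
gripper_force: 3.0
```

```bash
python3 -m crank '[[0.057,[0,0,-0.002],0],[0.057,[0,0,-0.004],0],[0.057,[0,0,-0.005],0]]' 20; python3 -m crank '[[0.053,[0,0,0],0],[0.051,[0,0,0],0],[0.049,[0,0,0],0],[0.048,[0,0,0],0],[0.048,[0,0,0],0]]' 20;  python3 - <<'E'
from h import *
cv2.imwrite("pics/w4.png",get_image("wrist"));o=get_obs();print(o["force"],o["moment"],o["gripper_force"])
E
```

```text
clock: 6.05
eef_pos: [443.6, -213.3, -13.7]
eef_rot: [-0.001, 0.135, 0.991, 0.0]
force: [0.3, -0.5, -0.5]
finger_gap: 56.9
gripper_force: 0.0
clock: 6.55
eef_pos: [444.5, -213.9, -12.5]
eef_rot: [0.0, 0.135, 0.991, -0.0]
force: [-0.4, 0.2, 2.2]
finger_gap: 47.9
gripper_force: 4.8
[-0.76139915 -0.13402531  1.75240332] [-0.04175038  0.03953839 -0.04662594] 4.838166832923889
```

Grip force is 4.8 N with no counter contact, so I'll lift a little.

```bash
python3 -m crank '[[0.048,[0,0,0.004],0],[0.048,[0,0,0.01],0],[0.048,[0,0,0.02],0],[0.048,[0,0,0.035],0],[0.048,[0,0,0.055],0],[0.048,[0,0,0.075],0],[0.048,[0,0,0.09],0],[0.048,[0,0,0.1],0],[0.048,[0,0,0.1],0],[0.048,[0,0,0.1],0]]' 20;  python3 - <<'E'
from h import *
c=get_calibration("wrist");np.save("w5.npy",{k:np.array(c[k]) for k in("mtx","camera_from_world")},allow_pickle=True)
cv2.imwrite("pics/w5.png",get_image("wrist"));o=get_obs();print(o["force"],o["moment"],o["gripper_force"],o["eef_pos"],o["eef_rot"])
E
```

```text
clock: 7.6
eef_pos: [444.2, -213.7, 87.1]
eef_rot: [-0.0, 0.135, 0.991, 0.0]
force: [0.8, -0.1, -1.0]
finger_gap: 48.0
gripper_force: 3.9
[-0.58364945 -0.3955484  -1.54771271] [ 0.02684482 -0.01602291 -0.05338221] 3.8522008806467056 [ 443.74333788 -213.42250452   86.41858144] [-6.35626536e-04  1.34964531e-01  9.90850181e-01  2.99386979e-04]
```

View pics/w5.png

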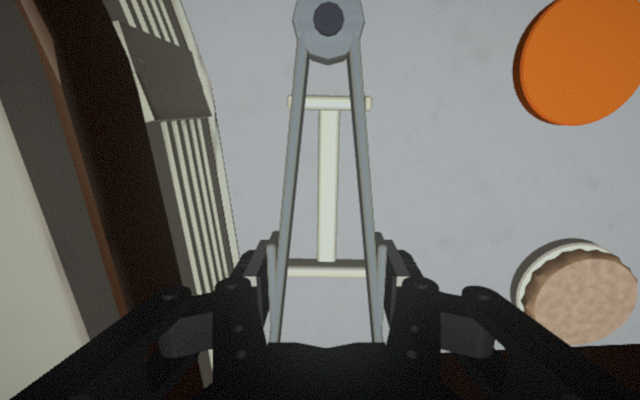

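The tongs are held and lifted, with the hinge boss at (328,18) and both plates in the pads. Next I'll move to a spot beside the macaron, turn to its heading, and look.

```bash
python3 -m crank '[[0.048,[0.002,0.008,0],0.02],[0.048,[0.008,0.025,0],0.07],[0.048,[0.016,0.05,0],0.13],[0.048,[0.025,0.078,0],0.2],[0.048,[0.034,0.106,0],0.28],[0.048,[0.043,0.134,0],0.36],[0.048,[0.052,0.16,0],0.43],[0.048,[0.059,0.176,0],0.48],[0.048,[0.063,0.184,0],0.505],[0.048,[0.064,0.187,0],0.515]]'; python3 -m crank '[[0.048,[0,0,0],0],[0.048,[0,0,0],0]]'; python3 - <<'E'
from h import *
c=get_calibration("wrist");np.save("w6.npy",{k:np.array(c[k]) for k in("mtx","camera_from_world")},allow_pickle=True)
o=get_obs();cv2.imwrite("pics/w6.png",get_image("wrist"));w,x,y,z=o["eef_rot"];print(o["force"],o["gripper_force"],o["eef_pos"],"toolY deg",np.degrees(np.arctan2(1-2*(x*x+z*z),2*(x*y-w*z))))
print("mac predicted",proj(c,[540,135,40]),"hinge held w5 like")
E
```

```text
clock: 8.65
eef_pos: [507.9, -25.8, 86.4]
eef_rot: [-0.001, -0.123, 0.992, 0.0]
force: [-0.7, -1.0, -0.8]
finger_gap: 48.3
gripper_force: 3.9
clock: 8.85
eef_pos: [507.9, -27.4, 87.0]
eef_rot: [-0.0, -0.121, 0.993, -0.0]
force: [1.0, 0.5, -0.5]
finger_gap: 48.1
gripper_force: 3.9
[ 1.03749846  0.4751414  -0.46206291] 3.8554859161376953 [507.86229231 -27.39820896  86.9770817 ] toolY deg 103.9231252118662
mac predicted [524.27704281 300.94437934] hinge held w5 like
```

View pics/w6.png

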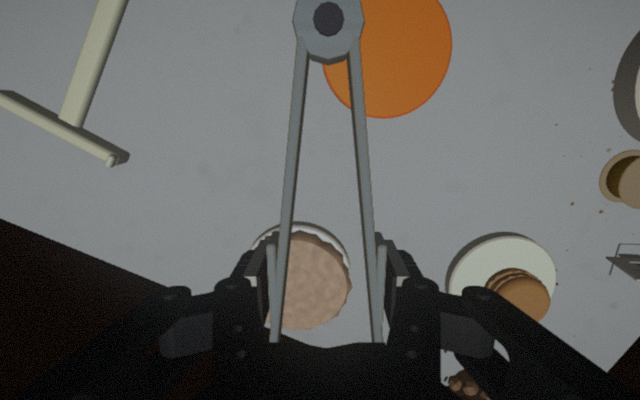

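The macaron is on its plinth with its top at about (521,300), next to my prediction (524,301), and the tongs are still held (hinge at 328,18). I'll fit its silhouette numerically and work out the shift.

```bash
python3 - <<'E'
from h import *
from scipy.optimize import minimize
c=np.load("w6.npy",allow_pickle=True).item();im=cv2.imread("pics/w6.png")
hsv=cv2.cvtColor(im,cv2.COLOR_BGR2HSV);m=cv2.inRange(hsv,(3,70,50),(25,255,255));m[:255]=0;m[340:]=0;m[:,:470]=0;m[:,565:]=0
n,lab,st,ct=cv2.connectedComponentsWithStats(m);k=1+np.argmax(st[1:,4]);b=(lab==k).astype(np.uint8);print(st[k],ct[k])
t=np.linspace(0,2*np.pi,60)
def sil(p):
    pts=np.array([proj(c,[p[0]+23.5*np.cos(a),p[1]+23.5*np.sin(a),z]) for z in(12,40) for a in t])
    h=cv2.convexHull(np.round(pts*16).astype(np.int32));q=np.zeros_like(b);cv2.fillConvexPoly(q,h,1,shift=4);return q
iou=lambda p:-(sil(p)&b).sum()/(sil(p)|b).sum()
r=minimize(iou,[540,135],method="Nelder-Mead",options=dict(initial_simplex=[[540,135],[548,135],[540,143]]));print("mac",r.x,r.fun)
# plinth ring check
o=np.array([508,-27.4]);
# held tongs: hinge at top z=~134
for z in(130,134,138):
    h=ray(c,(328,18.5),z);print("hinge",z,h[:2],"dist from TCP in tool frame",(h[:2]-o)@np.array([[.9706,-.2405],[.2405,.9706]]))
g=[ray(c,(x,340),134)[:2] for x in(276,377)];print("arms mid at row340 in tool frame",(np.mean(g,0)-o)@np.array([[.9706,-.2405],[.2405,.9706]]))
ct=get_calibration("top");print("top mac",ray(ct,(246.5,171),40)[:2],"hinge",ray(ct,(389.75,259.25),34)[:2],"jaws",ray(ct,(413.6,169.1),34)[:2])
E
```

```text
[ 485  268   65   55 1981] [521.45078243 291.46138314]
mac [507.375 172.875] 0.0
hinge 130 [412.68330569 -50.1475496 ] dist from TCP in tool frame [-97.98516918   0.84489334]
hinge 134 [413.64215004 -49.93288536] dist from TCP in tool frame [-97.0028881    0.82264438]
hinge 138 [414.6009944  -49.71822113] dist from TCP in tool frame [-96.02060701   0.80039542]
arms mid at row340 in tool frame [26.33225979  0.60900979]
top mac [541.03073663 135.11107669] hinge [ 348.22761943 -186.57830631] jaws [ 551.9123239  -244.07661241]<stdin>:10: RuntimeWarning: overflow encountered in scalar negative
```

```bash
python3 - <<'E'
from h import *
from scipy.optimize import minimize
c=np.load("w6.npy",allow_pickle=True).item();im=cv2.imread("pics/w6.png")
hsv=cv2.cvtColor(im,cv2.COLOR_BGR2HSV);m=cv2.inRange(hsv,(3,70,50),(25,255,255));m[:255]=0;m[340:]=0;m[:,:470]=0;m[:,565:]=0
n,lab,st,ct=cv2.connectedComponentsWithStats(m);k=1+np.argmax(st[1:,4]);b=(lab==k).astype(np.uint8)
t=np.linspace(0,2*np.pi,60)
def sil(p):
    pts=np.array([proj(c,[p[0]+23.5*np.cos(a),p[1]+23.5*np.sin(a),z]) for z in(12,40) for a in t])
    h=cv2.convexHull(np.round(pts*16).astype(np.int32));q=np.zeros_like(b);cv2.fillConvexPoly(q,h,1,shift=4);return q
iou=lambda p:-float((sil(p)&b).sum())/float((sil(p)|b).sum())
r=minimize(iou,[540,135],method="Nelder-Mead",options=dict(initial_simplex=[[540,135],[548,135],[540,143]]));print("mac",r.x,r.fun)
q=sil(r.x);ys,xs=np.nonzero(q);print("sil box",xs.min(),ys.min(),xs.ptp() if hasattr(xs,'ptp') else np.ptp(xs),np.ptp(ys),q.sum())
u=np.array([np.cos(np.radians(13.9)),np.sin(np.radians(13.9))]);v=np.array([-u[1],u[0]])
tgt=r.x-102*u-0.7*v;print("TCP target",tgt,"shift",tgt-[508,-27.4])
E
```

```text
mac [543.6690979  133.39399719] -0.4727923627684964
sil box 473 259 79 72 4190
TCP target [444.82417641 108.21123532] shift [-63.17582359 135.61123532]
```

```bash
python3 - <<'E'
from h import *
from scipy.optimize import minimize
c=np.load("w6.npy",allow_pickle=True).item();im=cv2.imread("pics/w6.png")
hsv=cv2.cvtColor(im,cv2.COLOR_BGR2HSV);m=cv2.inRange(hsv,(3,60,35),(25,255,255));m[:255]=0;m[340:]=0;m[:,:470]=0;m[:,565:]=0
m=cv2.morphologyEx(m,cv2.MORPH_CLOSE,np.ones((5,5)))
n,lab,st,ct=cv2.connectedComponentsWithStats(m);k=1+np.argmax(st[1:,4]);b=(lab==k).astype(np.uint8)
hull=cv2.convexHull(np.argwhere(b)[:,::-1].astype(np.int32));b[:]=0;cv2.fillConvexPoly(b,hull,1);print(cv2.boundingRect(hull),b.sum())
t=np.linspace(0,2*np.pi,60)
def sil(p):
    pts=np.array([proj(c,[p[0]+R*np.cos(a),p[1]+R*np.sin(a),z]) for z,R in((12,15),(16,22),(20,23.5),(32,23.5),(36,22),(40,15)) for a in t])
    h=cv2.convexHull(np.round(pts*16).astype(np.int32));q=np.zeros_like(b);cv2.fillConvexPoly(q,h,1,shift=4);return q
iou=lambda p:-float((sil(p)&b).sum())/float((sil(p)|b).sum())
r=minimize(iou,[542,134],method="Nelder-Mead",options=dict(initial_simplex=[[540,135],[548,135],[540,143]]));print("mac",r.x,r.fun)
ys,xs=np.nonzero(sil(r.x));print(xs.min(),ys.min(),np.ptp(xs),np.ptp(ys))
w=cv2.inRange(hsv,(0,0,150),(180,60,255));w[:230]=0;w[:,:440]=0;w[:,565:]=0;ys,xs=np.nonzero(w);print("white",xs.min(),xs.max(),ys.min())
print("plinth outline at (543,131)",[np.round(proj(c,[543+45*np.cos(a),131+45*np.sin(a),12])).tolist() for a in np.arange(0,6.28,.785)])
E
```

```text
(485, 268, 65, 55) 2126
mac [545.50958824 139.34139919] -0.6238262910798122
482 267 71 62
white 450 555 238
plinth outline at (543,131) [[478.0, 328.0], [518.0, 323.0], [548.0, 295.0], [549.0, 258.0], [520.0, 235.0], [477.0, 241.0], [448.0, 272.0], [449.0, 307.0]]
```

```bash
python3 - <<'E'
from h import *
from scipy.optimize import minimize
c=np.load("w6.npy",allow_pickle=True).item();im=cv2.imread("pics/w6.png")
hsv=cv2.cvtColor(im,cv2.COLOR_BGR2HSV);m=cv2.inRange(hsv,(3,60,35),(25,255,255));m[:255]=0;m[340:]=0;m[:,:470]=0;m[:,565:]=0
m=cv2.morphologyEx(m,cv2.MORPH_CLOSE,np.ones((5,5)))
n,lab,st,ct=cv2.connectedComponentsWithStats(m);k=1+np.argmax(st[1:,4]);b=(lab==k).astype(np.uint8)
for r in range(264,330,4):
    x=np.nonzero(b[r])[0];print(r,(x.min(),x.max()) if len(x) else None, hsv[r,470:560:10,2].tolist())
E
```

```text
264 None [171, 167, 170, 167, 169, 170, 167, 168, 169]
268 (np.int64(510), np.int64(514)) [168, 167, 166, 167, 76, 140, 164, 169, 164]
272 (np.int64(498), np.int64(528)) [165, 165, 167, 55, 126, 102, 156, 164, 169]
276 (np.int64(492), np.int64(534)) [170, 166, 139, 127, 101, 99, 84, 163, 170]
280 (np.int64(488), np.int64(539)) [168, 170, 61, 54, 60, 90, 92, 124, 167]
284 (np.int64(486), np.int64(542)) [168, 167, 130, 118, 104, 116, 116, 93, 163]
288 (np.int64(487), np.int64(546)) [16, 29, 74, 67, 113, 128, 125, 116, 164]
292 (np.int64(497), np.int64(547)) [27, 26, 17, 104, 133, 126, 130, 125, 166]
296 (np.int64(501), np.int64(548)) [16, 39, 31, 24, 126, 127, 126, 128, 152]
300 (np.int64(506), np.int64(549)) [30, 28, 24, 14, 129, 129, 127, 125, 113]
304 (np.int64(512), np.int64(549)) [26, 21, 28, 25, 16, 129, 126, 128, 121]
308 (np.int64(518), np.int64(548)) [26, 23, 21, 24, 24, 116, 129, 126, 131]
312 (np.int64(523), np.int64(546)) [26, 23, 14, 23, 23, 27, 125, 128, 133]
316 (np.int64(529), np.int64(543)) [22, 28, 24, 27, 22, 11, 95, 123, 130]
320 (np.int64(534), np.int64(539)) [44, 26, 21, 16, 22, 16, 21, 123, 130]
324 None [38, 30, 23, 29, 18, 21, 21, 68, 134]
328 None [43, 38, 25, 14, 16, 10, 14, 18, 133]
```

```bash
python3 - <<'E'
from h import *
from scipy.optimize import minimize
c=np.load("w6.npy",allow_pickle=True).item();im=cv2.imread("pics/w6.png")
hsv=cv2.cvtColor(im,cv2.COLOR_BGR2HSV);m=cv2.inRange(hsv,(3,60,35),(25,255,255));m[:255]=0;m[340:]=0;m[:,:470]=0;m[:,565:]=0
m=cv2.morphologyEx(m,cv2.MORPH_CLOSE,np.ones((5,5)));n,lab,st,ct=cv2.connectedComponentsWithStats(m);k=1+np.argmax(st[1:,4]);b=(lab==k).astype(np.uint8)
Y,X=np.mgrid[:400,:640];val=(Y<284+(X-484)*.68).astype(np.uint8);b&=val
t=np.linspace(0,2*np.pi,60)
for name,prof in(("round",((12,15),(16,22),(20,23.5),(32,23.5),(36,22),(40,15))),("round2",((12,19),(20,23.5),(32,23.5),(40,17))),("cyl",((12,23.5),(40,23.5)))):
    def sil(p):
        pts=np.array([proj(c,[p[0]+R*np.cos(a),p[1]+R*np.sin(a),z]) for z,R in prof for a in t])
        h=cv2.convexHull(np.round(pts*16).astype(np.int32));q=np.zeros_like(b);cv2.fillConvexPoly(q,h,1,shift=4);return q&val
    iou=lambda p:-float((sil(p)&b).sum())/float((sil(p)|b).sum())
    r=minimize(iou,[542,134],method="Nelder-Mead",options=dict(initial_simplex=[[540,135],[548,135],[540,143]]));print(name,"mac",r.x,r.fun)
u=np.array([np.cos(np.radians(13.9)),np.sin(np.radians(13.9))]);v=np.array([-u[1],u[0]])
p=np.array([543.5,135.]);tgt=p-102*u-0.7*v;print("TCP target",tgt,"shift",tgt-[508,-27.4],"centred at",np.round(proj(c,[*p,40])))
E
```

```text
round mac [546.93864819 137.65407042] -0.9547466797835711
round2 mac [547.0835853  138.61234237] -0.967564870259481
cyl mac [549.30110329 137.64059293] -0.8097920277296361
TCP target [444.65507851 109.81723813] shift [-63.34492149 137.21723813] centred at [522. 305.]
```

```bash
python3 -m crank '[[0.048,[-0.004,0.008,0],0],[0.048,[-0.012,0.028,0],0],[0.048,[-0.024,0.054,0],0],[0.048,[-0.036,0.082,0],0],[0.048,[-0.048,0.110,0],0],[0.048,[-0.057,0.130,0],0],[0.048,[-0.061,0.138,0],0],[0.048,[-0.061,0.139,0],0],[0.048,[-0.061,0.139,0],0]]'; python3 - <<'E'
from h import *
ps=[];fs=[]
for i in range(3):
    o=get_obs();ps.append(o["eef_pos"]);get_image("wrist") if i<2 else 0
w,x,y,z=o["eef_rot"];print(np.mean(ps,0),o["gripper_force"],np.degrees(np.arctan2(1-2*(x*x+z*z),2*(x*y-w*z))))
c=get_calibration("wrist");im=get_image("wrist")
g=cv2.cvtColor(im,cv2.COLOR_BGR2GRAY)[0:80,270:390];_,d=cv2.threshold(g,60,255,cv2.THRESH_BINARY_INV);n,l,st,ct=cv2.connectedComponentsWithStats(d);print([(s.tolist(),np.round(q+[270,0],1).tolist()) for s,q in zip(st[1:],ct[1:]) if s[4]>100])
# top view: anything visible of macaron & jaws?
cv2.imwrite("pics/top2.png",get_image("top"))
m0=cv2.cvtColor(cv2.imread("pics/top0.png"),cv2.COLOR_BGR2GRAY).astype(int);m1=cv2.cvtColor(cv2.imread("pics/top2.png"),cv2.COLOR_BGR2GRAY).astype(int)
d=(abs(m0-m1)>30)[140:215,200:300]
for r in d[::3]:print("".join(".#"[int(v)] for v in r[::2]))
E
```

```text
clock: 9.8
eef_pos: [447.6, 111.7, 87.3]
eef_rot: [0.0, -0.122, 0.993, -0.0]
force: [-0.4, -0.8, 0.0]
finger_gap: 48.1
gripper_force: 3.9
[447.66983227 111.52281551  87.26882795] 3.8543906807899475 103.91244609526441
[([44, 2, 30, 34, 773], [328.1, 18.6])]
#################.................................
##################................................
####################..............................
#####################.....#.......................
#####################.....##......................
#####################......##.....................
#####################......#......................
#####################......##.....................
####################.......##.....................
####################.......##.....................
####################.......#......................
#####################......##.....................
#######################.....#.....................
########################....#.....................
##########################..#.....................
###########################.#.....................
#####.########################......##............
##.....#######################....######..........
#.#.############################.####.#...........
########################################..........
########################################..........
#######################################...........
##################################.###............
#################################.................
############################......................
```

```bash
python3 -m crank '[[0.048,[0,0,-0.01],0],[0.048,[0,0,-0.03],0],[0.048,[0,0,-0.05],0],[0.048,[0,0,-0.062],0],[0.048,[0,0,-0.065],0],[0.048,[0,0,-0.065],0],[0.048,[0,0,-0.065],0]]'; python3 - <<'E'
from h import *
o=get_obs();print(o["eef_pos"]);c=get_calibration("top");im=get_image("top");cv2.imwrite("pics/top3.png",im)
g=cv2.cvtColor(im,cv2.COLOR_BGR2GRAY)
for r in range(150,196,2):print(r," ".join("%3d"%q for q in g[r,232:276]))
u=np.array([np.cos(np.radians(13.9)),np.sin(np.radians(13.9))]);v=np.array([-u[1],u[0]]);O=o["eef_pos"][:2]+.7*v;zt=o["eef_pos"][2]+30.8+16
for s in(-1,1):
  for x in(86,118):
    for y in(29.5,33.5):print(s,x,y,np.round(proj(c,[*(O+x*u+s*y*v),zt]),1))
print("mac top expect",proj(c,[546,137,40]),proj(c,[541,135,40]))
E
```

```text
clock: 10.7
eef_pos: [448.0, 112.2, 23.0]
eef_rot: [0.001, -0.122, 0.993, -0.0]
force: [-0.9, -0.0, 0.3]
finger_gap: 48.5
gripper_force: 3.9
[448.02990802 112.24113662  22.99112811]
150  22  19  25  26  49  53  38 187 224 218 215 212 214 211 215 210 212 213 213 213 212 218 215 213 193 159 192 218 213 214 213 213 209 213 216 210 212 212 210 211 211 208 211 213
152  26  27  19  26  22  39  26  78 175 218 217 208 209 215 210 213 210 211 211 209 213 213 217 170 191 217 216 214 213 212 215 213 213 217 213 213 212 212 214 210 211 214 212 215
154  25  21  18  19  19   9  19  27  30  77 168 214 219 219 217 218 218 218 218 218 217 215 214 212 213 216 215 214 211 212 213 211 212 210 214 213 211 215 212 209 211 210 211 211
156  47  41  26  25  23  22  17  12  34  38  26  45 196 254 253 248 244 245 244 244 245 245 243 236 173 165 209 220 212 210 212 215 210 215 214 209 213 212 209 208 211 212 210 211
158  47  56  36  28  25  27  17  26  31  28  28  28  29  48 145 237 251 246 242 243 242 245 250 218  98   0 202 243 227 214 208 212 212 206 213 213 214 212 212 211 211 212 210 211
160  21  36  21  2
[... 2792 characters left out ...]
1 165 155 125 192 219 211 210 213 214 213 208 212 207 212 210 214 211
192  38  47  58  50  33  32  17  28  18  31  52  59  65  60  52  43  65  86  84  53  23  57  58  70  65  61  38 137 196 149 185 221 213 213 214 208 211 210 208 211 212 217 217 225
194  40  35  49  52  50  30  29  28  23  41  52  60  57  62  53  41  52  87  95  62  30  50  78 120  94  47  64  50  77  85 185 225 213 215 211 211 208 211 212 216 225 212 146  67
-1 86 29.5 [257.9 169.4]
-1 86 33.5 [259.7 169. ]
-1 118 29.5 [254.9 155.5]
-1 118 33.5 [256.7 155.1]
1 86 29.5 [231.4 175.4]
1 86 33.5 [229.6 175.8]
1 118 29.5 [228.5 161.5]
1 118 33.5 [226.7 161.9]
mac top expect [245.75140665 168.83727338] [246.54868751 171.01397087]
```

The top image puts the right jaw where predicted, with the macaron centred laterally within 1 mm and about 3–5 mm back along the jaws. Descending around it with a small correction.

```bash
python3 -m crank '[[0.048,[-0.003,-0.001,-0.005],0],[0.048,[-0.003,-0.001,-0.012],0],[0.048,[-0.003,-0.001,-0.02],0],[0.048,[-0.003,-0.001,-0.027],0],[0.048,[-0.003,-0.001,-0.032],0],[0.048,[-0.003,-0.001,-0.034],0],[0.048,[-0.003,-0.001,-0.034],0],[0.048,[-0.003,-0.001,-0.034],0]]'; python3 - <<'E'
from h import *
im=get_image("top");cv2.imwrite("pics/top4.png",im);g=cv2.cvtColor(im,cv2.COLOR_BGR2GRAY);o=get_obs();print(o["eef_pos"],o["force"],o["moment"])
for r in range(156,186,2):print(r," ".join("%3d"%q for q in g[r,244:272]))
E
```

```text
clock: 11.55
eef_pos: [444.4, 111.2, -11.7]
eef_rot: [0.0, -0.122, 0.993, -0.0]
force: [-0.1, -0.4, -0.2]
finger_gap: 48.0
gripper_force: 3.9
[444.58984305 111.27716165 -11.49812281] [-0.93198866  0.17611196 -0.65345544] [-0.0447777  -0.01318724 -0.03028617]
156 237 254 245 244 244 243 246 245 245 244 242 236 230 222 217 212 215 213 211 213 211 214 212 211 214 214 210 212
158 200 254 247 244 243 243 243 243 244 242 242 243 243 245 242 234 221 218 211 211 210 212 214 210 212 212 211 206
160  98 215 248 248 242 244 247 244 244 242 242 243 242 243 246 248 248 245 235 218 210 210 213 213 214 211 214 210
162  33  16  92 128 153 163 188 223 246 247 244 244 243 251 182  63 198 249 249 242 222 212 211 215 214 211 211 212
164  21  35  29  34  69 133 166 157 164 222 245 247 245 253 221  81  72 234 252 245 244 232 209 206 213 213 209 217
166  21  25  26  31  35  31  43 125 163 148 144 224 248 252 223  98   0 207 254 248 244 242 229 217 214 214 213 215
168  21  25  36  48  35  25  34  36  66 142 139 166 240 252 255 200   3  87 238 251 243 245 239 215 206 211 211 212
170  20  14  29  46  44  52  
[... 198 characters left out ...]
 215
174  23  15  32  39  36  33  31  45  37  71  88 125 193 239 252 220 163 108  86 233 252 246 246 214 197 213 214 215
176  22  12  23  46  57  39  27  33  18  61 140 224 248 247 246 236 195 164 107 164 239 247 247 181 178 217 215 212
178  25  22  15  50  65  63  44  33  49 152 202 238 246 244 244 250 233 168 154 235 253 249 237 168 180 221 209 213
180  23  28  22  37  61  61  49  70 239 255 248 243 242 241 244 247 232 199 156 229 254 240 150 176 220 216 213 212
182  24  25  13  28  51  60  47  59 230 253 244 243 242 243 244 247 234 185 109 217 247 164 156 209 216 216 215 214
184  19  26  24  35  50  62  43  50 230 254 244 243 242 243 244 247 220 169 116 153 163 163 207 215 212 211 217 213
```

```bash
python3 -m crank '[[0.048,[-0.001,0.001,0],0],[0.046,[-0.001,0.001,0],0],[0.044,[-0.001,0.001,0],0],[0.043,[-0.001,0.001,0],0],[0.042,[-0.001,0.001,0],0],[0.041,[-0.001,0.001,0],0],[0.041,[-0.001,0.001,0],0],[0.041,[-0.001,0.001,0],0]]' 20; python3 -m crank '[[0.04,[0,0,0],0],[0.04,[0,0,0],0],[0.04,[0,0,0],0]]' 20
```

```text
clock: 12.4
eef_pos: [443.3, 112.2, -11.8]
eef_rot: [0.0, -0.122, 0.993, -0.0]
force: [-0.1, -0.3, -0.6]
finger_gap: 42.0
gripper_force: 20.9
clock: 12.7
eef_pos: [443.3, 112.2, -11.8]
eef_rot: [0.0, -0.122, 0.993, -0.0]
force: [-0.2, -0.5, -0.5]
finger_gap: 41.9
gripper_force: 20.9
```

The jaws are closed on the macaron: they stalled at 41.9 mm with 21 N. Lifting straight up.

```bash
python3 -m crank '[[0.04,[0,0,0.003],0],[0.04,[0,0,0.01],0],[0.04,[0,0,0.02],0],[0.04,[0,0,0.033],0],[0.04,[0,0,0.048],0],[0.04,[0,0,0.065],0],[0.04,[0,0,0.085],0],[0.04,[0,0,0.105],0],[0.04,[0,0,0.122],0],[0.04,[0,0,0.135],0]]'; python3 -m crank '[[0.04,[0,0,0],0],[0.04,[0,0,0],0],[0.04,[0,0,0],0],[0.04,[0,0,0],0]]'; python3 - <<'E'
from h import *
im=get_image("top");cv2.imwrite("pics/top5.png",im);w=get_image("wrist");s=get_image("scene");cv2.imwrite("pics/s5.png",s);c=get_calibration("top")
g=cv2.cvtColor(w,cv2.COLOR_BGR2GRAY)[0:80,270:390];_,d=cv2.threshold(g,60,255,cv2.THRESH_BINARY_INV);n,l,st,ct=cv2.connectedComponentsWithStats(d);print([(q.tolist(),np.round(r+[270,0],1).tolist()) for q,r in zip(st[1:],ct[1:]) if q[4]>100])
u=np.array([np.cos(np.radians(13.9)),np.sin(np.radians(13.9))]);m=np.array([542,135.])
cs=get_calibration("scene")
for n,cal,i,a in(("top",c,im,"pics/top0.png"),("scene",cs,s,"pics/scene0.png")):
    h=cv2.cvtColor(i,cv2.COLOR_BGR2HSV);h0=cv2.cvtColor(cv2.imread(a),cv2.COLOR_BGR2HSV)
    for z in(40,26,161,175):
        p=np.round(proj(cal,[*m,z])).astype(int);print(n,z,p,"now",np.median(h[p[1]-1:p[1]+2,p[0]-1:p[0]+2].reshape(-1,3),0),"before",np.median(h0[p[1]-1:p[1]+2,p[0]-1:p[0]+2].reshape(-1,3),0))
    mk=cv2.inRange(h,(5,90,60),(20,255,255));n_,l,st,ct=cv2.connectedComponentsWithStats(mk);print([(q[:5].tolist(),np.round(r).tolist()) for q,r in zip(st[1:],ct[1:]) if q[4]>40 and q[4]<900])
E
```

```text
clock: 13.7
eef_pos: [444.2, 112.3, 125.9]
eef_rot: [0.002, -0.122, 0.993, -0.0]
force: [-0.0, -0.2, 0.2]
finger_gap: 42.0
gripper_force: 20.9
clock: 14.1
eef_pos: [442.4, 112.1, 121.9]
eef_rot: [-0.001, -0.122, 0.993, 0.0]
force: [-0.8, 0.2, -1.0]
finger_gap: 41.7
gripper_force: 20.9
[([44, 1, 30, 34, 774], [328.5, 17.8])]
top 40 [247 171] now [ 95.   6. 242.] before [ 16. 130. 182.]
top 26 [248 172] now [ 94.   6. 221.] before [ 16. 129. 182.]
top 161 [236 157] now [ 16. 129. 177.] before [ 98.   9. 191.]
top 175 [235 155] now [ 90. 129.  36.] before [ 99.  11. 194.]
[([231, 118, 23, 21, 214], [244.0, 130.0]), ([234, 146, 13, 23, 218], [240.0, 157.0]), ([22, 154, 75, 3, 107], [60.0, 155.0]), ([446, 164, 18, 103, 127], [454.0, 215.0]), ([314, 279, 30, 32, 306], [328.0, 297.0]), ([446, 287, 5, 43, 57], [448.0, 308.0]), ([390, 294, 23, 18, 288], [402.0, 303.0])]
scene 40 [281 178] now [ 30.   4. 205.] before [ 17. 100. 202.]
scene 26 [281 184] now [ 30.  11. 231.] before [ 15. 117. 159.]
scene 161 [279 128] now [ 15. 120. 157.] before [  9. 121.  44.]
scene 175 [279 122] now [ 16. 102. 198.] before [  9. 113.  43.]
[([273, 120, 20, 13, 171], [282.0, 125.0]), ([300, 140, 28, 38, 760], [314.0, 158.0]), ([221, 196, 14, 6, 61], [227.0, 199.0]), ([86, 204, 19, 17, 181], [93.0, 212.0])]
```

The plinth now shows white and bare in both fixed views, and the macaron sits about 14 cm up between the jaws. The hinge boss is at the same wrist pixel (328.5,18), so the tongs are level and have not slipped.

```bash
python3 -c "from plant import *;print(finish_job())"
```

```text
the job is handed in; nothing more can be done
None
```

I handed the job in with the macaron held level in the tongs, its underside about 14 cm above the counter, at about 14 s on the clock. The gripper met only the thumb plates and nothing else should have moved, though I didn't check the other objects afterwards. The first grasp closed just above the plates and came up empty, because the fingertips sit about 25 mm farther back than stated.

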